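Tip the sealing-film carton down and snap it into its bench holder

ROBOT

A 6-joint arm with a two-finger parallel gripper is mounted at the origin on a cart in front of the work surface, level with it; the furniture and walls round the work are solid. World frame = base frame: x ahead of the robot, y to its left, z up, the work surface at z = 0. Lengths are in m, angles in rad, forces in N, time in s.
With the tool pointing down it reaches from about 0.35 to 1 m from the base axis. Payload 7.1 kg.
Tool frame: the origin (TCP) lies on the centre line of the jaws, within the pads' length; the fingertips stand env.tcp_to_tips ahead of it and the grasp point (between the pads) lies 2 mm behind it (env.tcp_to_tips is the distance from the TCP to the fingertips, in m); z points along the fingers, y is the line along which they close (so a half turn about z gives the same grasp; the last joint's range is limited). The gripper opens to 85 mm and grips with 20 to 120 N. Pads are 22 mm wide; open, the fingers measure 114 mm over their backs; the gripper's body (76 mm by 85 mm) begins 54 mm behind the grasp point. The pads swing forward as they close: fully open they stand 13 mm farther back than shut.
Start: joints at [-1.233, 0.423, 1.63, -0, 1.089, -0.019], TCP at [0.218, -0.586, 0.248] pointing down, gripper open.
Joint ranges: [-3, 3], [-0.9, 2.11], [0.09, 2.58], [-1.31, 4.45], [0.11, 2.69], [-2.54, 2.54]. Speed limits (rad/s): [2.39, 2.39, 3.01, 3.14, 3.14, 3.14].

INTERFACE

Orientations are given as a unit quaternion [w, x, y, z].
In Python, from station import env gives the robot as it stands. The module is installed in compiled form; this text tells all that it offers.
- The arm moves only by the tool drive_tool, never from a script. Its argument "steps" is a list that holds one entry, the list of rows, each a list of 7 numbers: the turn, a rotation vector about the tool's x, y, z in rad, then the shift along the tool's x, y, z in cm, then the gripper command: -1 is shut, 1 is fully open, values between are in proportion. A call has exactly 5 rows; each row shifts and turns the commanded pose from where the row before left it, along the tool's axes as they then stand; what a row does not reach is not made up. A row lasts 1/12 s, in which the tool goes at most 41.7 mm and 7.16 degrees, less where a joint would pass 70% of its speed; a pose out of reach is approached as far as the arm can. A call is refused whole if a number of a shift passes 4.17 or a number of a turn 0.125, either way. A call with a gripper value outside its range is refused whole. The fingers move at their own pace and stop on an object; "grip_force" is the grip in N (left out, the last holds). Time passes only in rows, so rows that do not move let the fingers close, or fill a call up. It gives the time, the measured TCP pose, the force, the opening and the grip force at its end, in the units of the state.
- env.sense(): the state, without advancing time (a new reading comes with each control period).
- env.capture(name): name is "scene" or "top" or "wrist"; returns the picture (480x640x3 uint8, blue, green, red); there is no depth.
- env.camera_info(name): a dict with "K" (3x3 intrinsics, pixels), "k1" (the pictures are not rectified: a ray, as slopes to the right and down, at radius r is drawn at 1 + k1 r^2 times it, then the intrinsics apply), "eye" and "rotation" of the camera in the world; the wrist camera has in their place "tool_from_camera" (4x4, takes a point from camera to tool coordinates, whose origin is the TCP and whose axes are the flange's). Camera axes: x right, y up, looking along -z (the intrinsics and any distortion apply to the point x, -y, -z); pixel columns grow to the right and rows downward; lengths in m; the calibration is good to about 2 mm. A picture is of the moment at which its call begins: read the wrist's pose just before it. camera_info takes no time and is no camera call.
- env.job_done(): hands the job in; it is judged then, once.
The state is a dict: "t": time; "qpos": joint angles; "joint_vel": joint speeds; "effort": joint torques, N m; "position": TCP position; "tool_rot": TCP orientation; "ft_force": force on the tool from outside, world axes, zero at the start; "wrist_torque": the same for the moment, N m; "grip_width": finger opening in m; "grasp_force": force on a finger pad.
Only numpy, scipy, OpenCV 4.12 (cv2) and the standard library are available. Lean on these libraries where they do the work, as an engineer would, in place of code of your own. Each camera call takes 0.05 s, during which the arm holds its last target. There are 200 camera calls.

TASK

The yellow carton of plate-sealing film stands on end in front of its bench holder. Push it near the top so that it tips over to the left onto its base, line it up with the holder, its front still towards you, and press it straight back against the spring pad until both orange catches have snapped shut in front of it. It is only cardboard: feel your way in slowly and never press it into the holder with more than about 10 N; leave the beaker, tubes, microplate and tape roll alone, then let go.

Things in the scene. Friction and masses are not known exactly. Their poses are not given: they have to be found in the camera images.
- film: Yellow film carton, 62 (x) x 200 (y) x 60 (z) mm, 0.2 to 0.33 kg. Origin: centre of its base (the 62 x 200 face to lie on); z from base to lid, x from front to rear, y along its length. At the start it stands on end: y up, base facing left (+y, give or take yaw), lid right, front to the robot, origin 100 mm up. Tipped left it lands on its base, front still to the robot. Lying, grip its 62 mm.
- film_front (a point): Centre of the carton's front face: 31 mm in front of its middle line, 30 mm above its base.
- holder: Fixed film holder. Origin: on the worktop, middle of the bay; x into the holder (away from the robot, give or take yaw), y left, z up. The bay has no floor. White back wall and end cheeks (48 mm high, 208 mm apart inside) form a carriage clamped 0 to 35 mm deep in +x, unmeasured, different each time. With d that depth, the carton is home with its middle at x = d, y = 0, axes along the holder's.
- catch_l (a joint): Left orange spring catch, rad: 0 closed (also with the bay empty), about 0.07 while the carton's side holds it open. Its square inner face snaps shut (to 0) in front of the carton's front face as the carton comes home.
- catch_r (a joint): Right orange spring catch, rad: like the left one, 0 closed, about 0.07 while the carton holds it open.
- beaker: Glass beaker, 69 mm wide, 91 mm high, standing to the right; origin at the centre of its underside. To be left alone.
- tube_blue: 50 ml conical tube standing on its blue cap, 33 mm wide, 115 mm high, right of the holder; origin at the centre of its foot. To be left alone.
- tube_orange: 50 ml conical tube standing on its orange cap, 33 mm wide, 115 mm high; origin at the centre of its foot. To be left alone.
- plate: Clear 96-well microplate, 85 x 128 x 17 mm, lying on the right; origin at the centre of its underside. To be left alone.
- tape_green: Roll of green tape, 72 mm across, 19 mm high, lying on the left; origin at the centre of its underside. To be left alone.
- bay_mouth (a point): Holder x = -74 mm, y = 0, 24 mm up: mouth of the funnel between the two orange catches' slanted noses (8 to 40 mm high), for a carriage at depth 0. The funnel is 218 mm wide here and narrows to 192 mm 38 mm further in; the 200 mm carton spreads the catches as it slides in (3 to 10 N). Catches, cheeks and pad all lie deeper by the carriage's depth.
- bay_rear (a point): Holder x = 31 mm, y = 0, 28 mm up: where the carton's rear face is when home at depth 0. A sprung pad (90 mm wide, 12 to 44 mm high) meets that face 7 mm before home and pushes back with 1 to 3 N; it stops hard 2 mm past home. Near home pushing takes about 4 to 12 N at the hand, part of it the carton rubbing on the worktop.
Not all that is in view belongs to the job. Leave any green look-alike of the film alone.

How it is judged:
By the outcome, as a careful person would: the job done as asked, in the order asked, and still so for the second after the job is handed in, with the robot touching nothing.
It also fails if it takes over 72 s, if anything falls off the work surface, if the arm or the gripper's body presses on something with over 40 N, if the wrist force passes 120 N, or if a joint passes its speed limit or range.

## Working session

There is one attempt and no reset: what is moved stays moved. The work goes in short steps, Python scripts to look and compute and a tool call to move; the robot and the scene stay as the last step left them, time stands still between calls to the robot, and variables do not carry over. Pictures are saved under pics/ and viewed, at most 10 in all, crops included, and the job is handed in when it is done.

Besides the shell and the picture viewer there is one more tool, called as name(argument=value, ...), one argument or row to a line, values as JSON. drive_tool: Moves the arm, as the interface text tells. Its arguments: {"type":"object","properties":{"steps":{"type":"array","items":{"type":"array","items":{"type":"array","items":{"type":"number"}}}},"grip_force":{"type":"number"}},"required":["steps"]}

```bash
mkdir -p pics; ls
python3 - <<'E'
from station import env
import cv2,numpy as np
s=env.sense();print(s['t'],s['position'],s['tool_rot'],s['ft_force'],s['grip_width'],env.tcp_to_tips)
for n in('scene','top','wrist'):
    cv2.imwrite(f'pics/{n}0.png',env.capture(n))
    c=env.camera_info(n);print(n,{k:np.round(v,4).tolist() for k,v in c.items()})
E
```

```text
pics
0.0 [ 0.2181485  -0.58513798  0.24751939] [-7.76203695e-04  9.84129876e-01  1.77447941e-01 -1.15511019e-04] [-0.227871   -0.25363267 -0.31082795] 0.08535972855714737 0.017
scene {'K': [[592.8176, 0.0, 323.8212], [0.0, 592.8176, 246.3193], [0.0, 0.0, 1.0]], 'k1': 0.0264, 'eye': [-0.3231, 0.9745, 0.8839], 'rotation': [-0.3113, -0.167, 0.4758, 0.8055]}
top {'K': [[528.6719, 0.0, 318.9537], [0.0, 528.6719, 240.0271], [0.0, 0.0, 1.0]], 'k1': -0.1511, 'eye': [0.4857, -0.125, 1.3446], 'rotation': [0.7104, 0.0352, -0.0211, -0.7026]}
wrist {'K': [[407.4166, 0.0, 325.5727], [0.0, 407.4166, 242.5385], [0.0, 0.0, 1.0]], 'k1': -0.0375, 'tool_from_camera': [[0.0003, 0.9589, 0.2839, 0.0723], [1.0, 0.0001, -0.0015, 0.0004], [-0.0015, 0.2839, -0.9589, -0.1251], [0.0, 0.0, 0.0, 1.0]]}
```

View pics/top0.png

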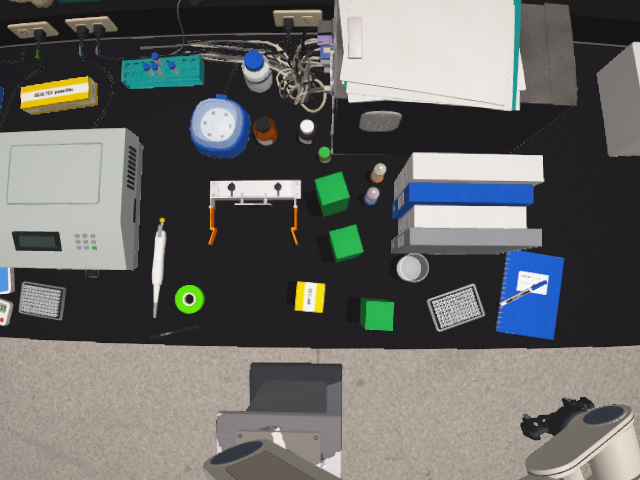

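View pics/scene0.png

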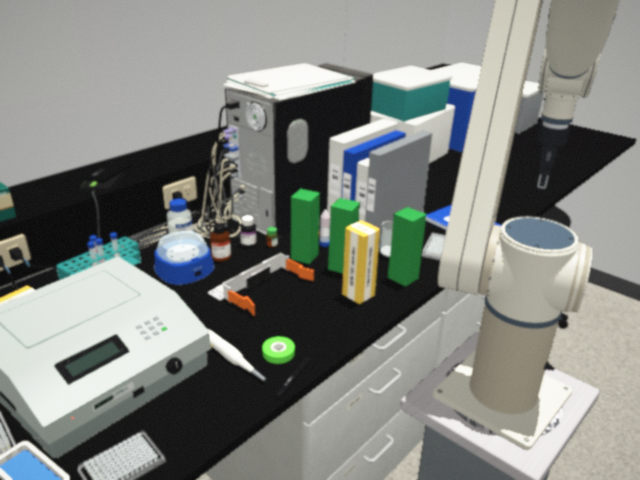

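Top view: the upright yellow carton is at (310,297). Things it could be mistaken for: a yellow box lying at (59,95) at the back left, and green blocks at (332,193), (346,243) and (377,314). I choose (310,297). The holder is at about (255,205), with catch tips near (212,240) and (296,240). The tape is at (189,299).

```bash
cat > h.py <<'E'
import numpy as np,cv2
from scipy.spatial.transform import Rotation as R
from station import env
def cam(n,s=None):
    c=env.camera_info(n)
    if n=='wrist':
        T=np.array(c['tool_from_camera']);q=s['tool_rot'];Rt=R.from_quat([q[1],q[2],q[3],q[0]]).as_matrix()
        return c,Rt@T[:3,:3],np.array(s['position'])+Rt@T[:3,3]
    q=np.array(c['rotation']);Rm=q if q.ndim==2 else R.from_quat([q[1],q[2],q[3],q[0]]).as_matrix()
    return c,Rm,np.array(c['eye'])
def pix2w(n,uv,z,s=None):
    c,Rm,e=cam(n,s);K=np.array(c['K']);out=[]
    for u,v in np.atleast_2d(uv):
        d=np.array([(u-K[0,2])/K[0,0],(v-K[1,2])/K[1,1]]);p=d.copy()
        for _ in range(20): p=d/(1+c['k1']*(p@p))
        r=Rm@np.array([p[0],-p[1],-1]);out.append(e+r*(z-e[2])/r[2])
    return np.array(out)
def w2pix(n,P,s=None):
    c,Rm,e=cam(n,s);K=np.array(c['K']);p=(np.atleast_2d(P)-e)@Rm
    a=np.c_[p[:,0],-p[:,1]]/-p[:,2:];a*=1+c['k1']*(a**2).sum(1,keepdims=True)
    return a*[K[0,0],K[1,1]]+K[:2,2]
E
python3 - <<'E'
from h import *
im=cv2.imread('pics/top0.png')[165:335,190:400]
cv2.imwrite('pics/crop1.png',cv2.resize(im,None,fx=3.5,fy=3.5,interpolation=cv2.INTER_CUBIC))
print(pix2w('top',[[310,297]],.2),pix2w('top',[[255,189],[212,240],[296,240]],.04),pix2w('top',[[189,299]],.02))
E
```

```text
[[ 0.45338888 -0.08376789  0.2       ]] [[ 0.71655708  0.06369567  0.04      ]
 [ 0.58703618  0.16920538  0.04      ]
 [ 0.58917682 -0.0414789   0.04      ]] [[0.43814661 0.22936642 0.02      ]]
```

View pics/crop1.png

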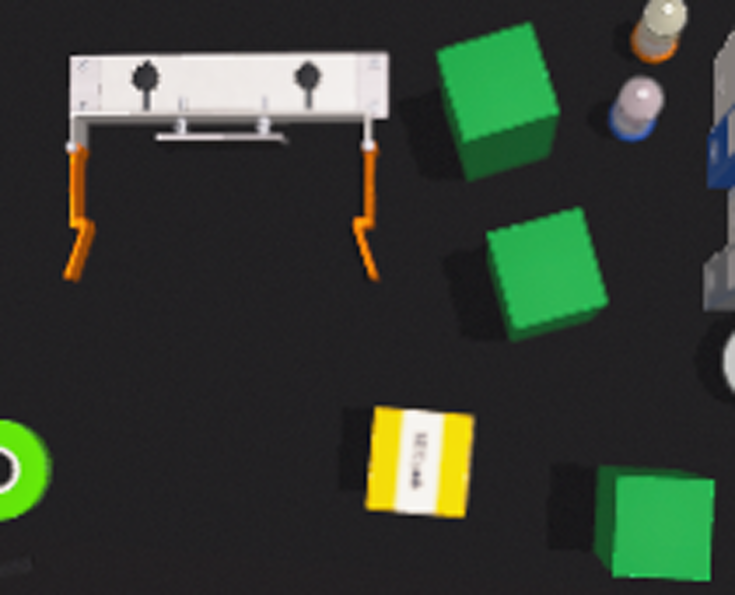

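Run:
```python
from h import *
def c(p): return np.array(p)/3.5+[190-.36,165-.36]
np.set_printoptions(precision=4,suppress=True)
P=pix2w('top',c([[375,407],[473,414],[465,517],[367,510]]),.2);print(P,P.mean(0))
print([np.linalg.norm(P[i]-P[i-1]) for i in range(4)])
for a,b in((0,1),(3,2)): d=P[a]-P[b];print('yaw',np.degrees(np.arctan2(-d[0],d[1])))
for a,b in((3,0),(2,1)): d=P[b]-P[a];print('yaw',np.degrees(np.arctan2(d[1],d[0])))
H=pix2w('top',c([[95,225],[353,225],[78,278],[372,279],[72,280],[379,279]]),.04);print('kinks,tips',H)
B=pix2w('top',c([[70,56],[387,53],[70,118],[388,119]]),.048);print(B)
pd=pix2w('top',c([[156,139],[286,139]]),.044);print(pd)
for d in(H[0]-H[1],H[2]-H[3],B[0]-B[1],B[2]-B[3],pd[0]-pd[1]): print(np.linalg.norm(d),'yaw',np.degrees(np.arctan2(-d[0],d[1])))
```

```text
[[ 0.4877 -0.0547  0.2   ]
 [ 0.4841 -0.1153  0.2   ]
 [ 0.4207 -0.1111  0.2   ]
 [ 0.4242 -0.0507  0.2   ]] [ 0.4542 -0.083   0.2   ]
[np.float64(0.06365801083095896), np.float64(0.0607170049215303), np.float64(0.06356354554099979), np.float64(0.06056561751345054)]
yaw -3.3861536063330253
yaw -3.2959186499302273
yaw -3.664797605654572
yaw -3.801741617993543
kinks,tips [[ 0.615   0.1578  0.04  ]
 [ 0.6166 -0.0274  0.04  ]
 [ 0.5768  0.1691  0.04  ]
 [ 0.5784 -0.0415  0.04  ]
 [ 0.5754  0.1734  0.04  ]
 [ 0.5784 -0.0464  0.04  ]]
[[ 0.7361  0.1782  0.048 ]
 [ 0.7391 -0.0501  0.048 ]
 [ 0.691   0.1766  0.048 ]
 [ 0.6916 -0.0515  0.048 ]]
[[0.6767 0.1146 0.044 ]
 [0.6773 0.0212 0.044 ]]
0.18519838008002093 yaw 0.5130841052603584
0.21057476109105608 yaw 0.41429450597480943
0.2282849008727829 yaw 0.7556669986210397
0.22815773467668463 yaw 0.14386222439632004
0.09341237968019954 yaw 0.35705785764959114
```

The carton stands at about (0.454, -0.083) with yaw -3.5°, and its top face measures 61 x 64 mm against 60 x 62 given. The holder's home position is about (0.652, 0.064) with yaw about 0.4°; I measured the catches 185 and 211 mm apart and the pad 93 mm wide. First I'll raise the arm, turn it and shut the gripper.

drive_tool(
  steps=[
    [[0, 0, -0.115, 0, 0, -1.1, -1], [0, 0, -0.115, 0, 0, -1.1, -1], [0, 0, -0.115, 0, 0, -1.1, -1], [0, 0, -0.115, 0, 0, -1.1, -1], [0, 0, -0.115, 0, 0, -1.1, -1]],
  ],
)

```text
t: 0.57
position: [0.2182, -0.5854, 0.3035]
tool_rot: [-0.0, 0.892, 0.452, 0.0]
ft_force: [-0.3, 0.8, -0.3]
grip_width: 0.0253
grasp_force: 0.0
```

drive_tool(
  steps=[
    [[0, 0, -0.115, 0, 0, -1.1, -1], [0, 0, -0.115, 0, 0, -1.1, -1], [0, 0, -0.115, 0, 0, -1.1, -1], [0, 0, -0.115, 0, 0, -1.1, -1], [0, 0, -0.115, 0, 0, -1.1, -1]],
  ],
)

```text
t: 0.98
position: [0.2182, -0.5854, 0.3585]
tool_rot: [-0.0, 0.727, 0.686, 0.0]
ft_force: [0.2, 0.1, -0.4]
grip_width: -0.0
grasp_force: 0.0
```

drive_tool(
  steps=[
    [[0, 0, 0, 2.92, 1.36, 0, -1], [0, 0, 0, 2.92, 1.36, 0, -1], [0, 0, 0, 2.92, 1.36, 0, -1], [0, 0, 0, 2.92, 1.36, 0, -1], [0, 0, 0, 2.92, 1.36, 0, -1]],
  ],
)

```text
t: 1.4
position: [0.2958, -0.4428, 0.358]
tool_rot: [-0.0, 0.73, 0.684, 0.0]
ft_force: [0.9, -0.9, -0.0]
grip_width: -0.0001
grasp_force: 0.0
```

drive_tool(
  steps=[
    [[0, 0, 0, 2.92, 1.36, 0, -1], [0, 0, 0, 2.92, 1.36, 0, -1], [0, 0, 0, 2.92, 1.36, 0, -1], [0, 0, 0, 2.92, 1.36, 0, -1], [0, 0, 0, 2.92, 1.36, 0, -1]],
  ],
)

```text
t: 1.82
position: [0.373, -0.3014, 0.3582]
tool_rot: [-0.0, 0.729, 0.684, -0.0]
ft_force: [0.4, -1.3, 0.5]
grip_width: 0.0002
grasp_force: 0.0
```

drive_tool(
  steps=[
    [[0, 0, 0, 2.92, 1.36, 0, -1], [0, 0, 0, 2.92, 1.36, 0, -1], [0, 0, 0, 2.8, 1.36, 0, -1], [0, 0, 0, 2.5, 1.36, 0, -1], [0, 0, 0, 2.5, 1.36, 0, -1]],
  ],
)

```text
t: 2.23
position: [0.4496, -0.1696, 0.3583]
tool_rot: [-0.0, 0.729, 0.684, -0.0]
ft_force: [0.2, -1.1, -0.0]
grip_width: 0.0002
grasp_force: 0.0
```

Run:
```python
from h import *
s=env.sense();print(s['position'],s['qpos'])
a=env.capture('wrist');b=env.capture('top')
cv2.imwrite('pics/w2.png',a);
cv2.imwrite('pics/m2.png',np.hstack([cv2.resize(a,(480,360)),cv2.resize(b[180:340,220:420],(320,256))[:256].repeat(1,0) if 0 else cv2.copyMakeBorder(cv2.resize(b[180:340,220:420],(320,256)),0,104,0,0,0)]))
```

```text
[ 0.44964821 -0.16958525  0.35825813] [-3.85400348e-01  8.40515856e-02  1.81860729e+00 -3.54423078e-05
  1.23910470e+00 -3.21715195e-01]
```

View pics/m2.png

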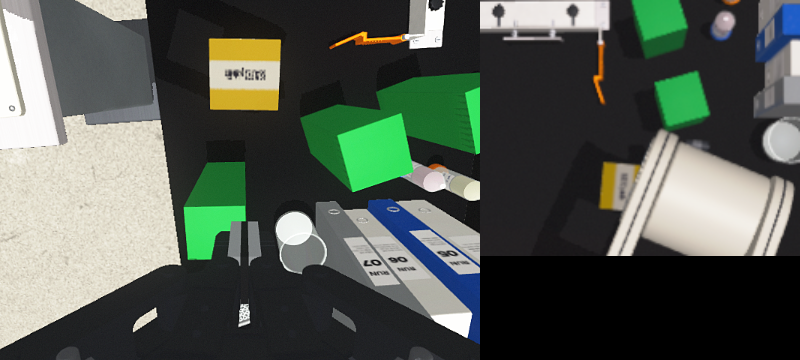

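Run:
```python
from h import *
np.set_printoptions(precision=4,suppress=True)
s=env.sense()
P=pix2w('wrist',np.array([[209,40],[278,39],[280,110],[211,110]])/.75,.2,s);print(P,P.mean(0))
print('green',pix2w('wrist',np.array([[184,208],[245,205],[245,258]])/.75,.2,s),'green2',pix2w('wrist',np.array([[338,134],[402,114],[352,191]])/.75,.2,s))
```

```text
[[ 0.4279 -0.0523  0.2   ]
 [ 0.4869 -0.055   0.2   ]
 [ 0.4869 -0.1148  0.2   ]
 [ 0.4244 -0.111   0.2   ]] [ 0.4565 -0.0833  0.2   ]
green [[ 0.389  -0.2041  0.2   ]
 [ 0.4497 -0.2045  0.2   ]
 [ 0.4462 -0.2637  0.2   ]] green2 [[ 0.5401 -0.1396  0.2   ]
 [ 0.5989 -0.1245  0.2   ]
 [ 0.5554 -0.1963  0.2   ]]
```

Both views agree that the carton is at (0.455, -0.083). The nearest green block's face is at y = -0.204, so there is room to go down at y = -0.168.

drive_tool(
  steps=[
    [[0, 0, 0, 0.1, 0, 3.5, -1], [0, 0, 0, 0.1, 0, 3.5, -1], [0, 0, 0, 0.1, 0, 3.5, -1], [0, 0, 0, 0.1, 0, 3.5, -1], [0, 0, 0, 0.1, 0, 3.5, -1]],
  ],
)

```text
t: 2.75
position: [0.4491, -0.1666, 0.182]
tool_rot: [0.0, 0.729, 0.684, -0.0]
ft_force: [0.9, -0.3, 0.6]
grip_width: -0.0001
grasp_force: 0.0
```

drive_tool(
  steps=[
    [[0, 0, 0, 0.6, 0, 0.1, -1], [0, 0, 0, 0.6, 0, 0, -1], [0, 0, 0, 0.6, 0, 0, -1], [0, 0, 0, 0.6, 0, 0, -1], [0, 0, 0, 0.6, 0, 0, -1]],
  ],
)

```text
t: 3.17
position: [0.4529, -0.136, 0.1844]
tool_rot: [0.002, 0.729, 0.684, 0.001]
ft_force: [0.1, 0.1, 0.2]
grip_width: 0.0
grasp_force: 0.0
```

drive_tool(
  steps=[
    [[0, 0, 0, 0.6, 0, 0, -1], [0, 0, 0, 0.6, 0, 0, -1], [0, 0, 0, 0.6, 0, 0, -1], [0, 0, 0, 0.6, 0, 0, -1], [0, 0, 0, 0.6, 0, 0, -1]],
  ],
)

```text
t: 3.58
position: [0.4536, -0.1057, 0.1825]
tool_rot: [0.0, 0.729, 0.684, 0.0]
ft_force: [0.8, -0.8, -0.0]
grip_width: -0.0003
grasp_force: 0.2
```

drive_tool(
  steps=[
    [[0, 0, 0, 0.5, 0, 0, -1], [0, 0, 0, 0.5, 0, 0, -1], [0, 0, 0, 0.5, 0, 0, -1], [0, 0, 0, 0.5, 0, 0, -1], [0, 0, 0, 0.5, 0, 0, -1]],
  ],
)

```text
t: 4.0
position: [0.455, -0.0808, 0.1822]
tool_rot: [-0.0, 0.729, 0.684, -0.0]
ft_force: [-1.0, 0.1, 0.4]
grip_width: -0.0001
grasp_force: 0.0
```

drive_tool(
  steps=[
    [[0, 0, 0, 0.4, 0, 0, -1], [0, 0, 0, 0.4, 0, 0, -1], [0, 0, 0, 0.4, 0, 0, -1], [0, 0, 0, 0, 0, 0, -1], [0, 0, 0, 0, 0, 0, -1]],
  ],
)

```text
t: 4.42
position: [0.4558, -0.0692, 0.1823]
tool_rot: [-0.0, 0.729, 0.684, -0.0]
ft_force: [0.8, -0.1, 0.7]
grip_width: 0.0001
grasp_force: 0.0
```

Run:
```python
from h import *
s=env.sense();print(s['position'],s['ft_force'])
a=env.capture('wrist');b=env.capture('scene')
cv2.imwrite('pics/w3.png',a)
cv2.imwrite('pics/m3.png',np.hstack([cv2.resize(a,(480,360)),cv2.resize(b[190:390,230:410],(320,356))[:].repeat(1,0) if 0 else cv2.copyMakeBorder(cv2.resize(b[190:390,230:410],(320,356)),0,4,0,0,0)]))
```

```text
[ 0.45582807 -0.06916952  0.18229497] [ 0.82188013 -0.1459017   0.73023957]
```

View pics/m3.png

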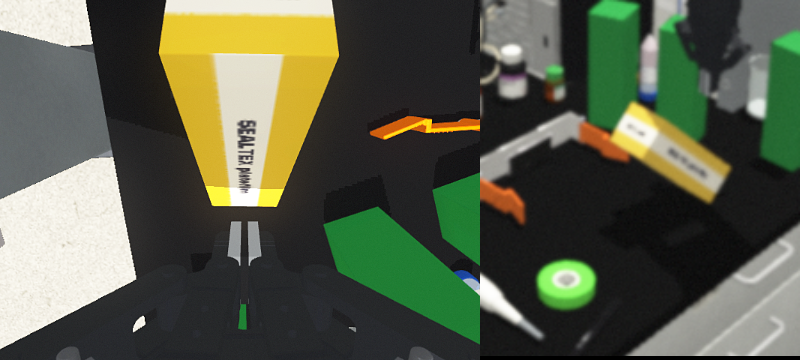

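The picture caught the carton mid-fall to the left, past its balance point. I'll let it land, rise and look.

drive_tool(
  steps=[
    [[0, 0, 0, 0, 0, 0, 1], [0, 0, 0, 0, 0, -2.5, 1], [0, 0, 0, 0, 0, -3.2, 1], [0, 0, 0, 0, 0, -3.2, 1], [0, 0, 0, 0, 0, -3.2, 1]],
  ],
)

```text
t: 4.93
position: [0.4554, -0.0695, 0.3046]
tool_rot: [-0.0, 0.729, 0.684, -0.0]
ft_force: [0.9, -0.8, -1.1]
grip_width: 0.0605
grasp_force: 0.0
```

drive_tool(
  steps=[
    [[0, 0, 0, 1, 0, -1, 1], [0, 0, 0, 1, 0, -1, 1], [0, 0, 0, 1, 0, -1, 1], [0, 0, 0, 0, 0, 0, 1], [0, 0, 0, 0, 0, 0, 1]],
  ],
)

```text
t: 5.35
position: [0.4575, -0.0387, 0.3327]
tool_rot: [-0.0, 0.729, 0.685, -0.0]
ft_force: [-0.5, -1.4, -0.7]
grip_width: 0.0852
grasp_force: 0.0
```

Run:
```python
from h import *
s=env.sense();print(s['position'],s['tool_rot'],s['grip_width'],s['t'])
a=env.capture('wrist');cv2.imwrite('pics/w4.png',a)
```

```text
[ 0.45746018 -0.0386974   0.33265592] [-3.28515689e-04  7.28768781e-01  6.84759677e-01 -3.76619635e-04] 0.08524246419482055 5.35
```

View pics/w4.png

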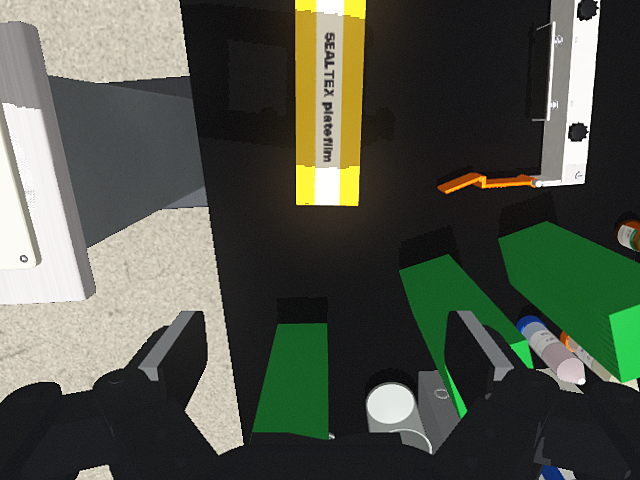

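It has landed flat: lid corners at its right end are at (297,205) and (359,206), and the long edges leave the top of the frame at about x = 297 and 366.

Run:
```python
from h import *
np.set_printoptions(precision=4,suppress=True)
s=env.sense()
P=pix2w('wrist',[[296.5,205],[359,206],[296.5,5],[365.5,5]],.06,s);print(P)
for i,j in((0,2),(1,3)):
    d=P[j]-P[i];print('long-axis yaw',np.degrees(np.arctan2(-d[0],d[1])))
d=P[1]-P[0];print(np.degrees(np.arctan2(d[1],d[0])),np.linalg.norm(d))
# top view check
b=env.capture('top');hsv=cv2.cvtColor(b,cv2.COLOR_BGR2HSV)
print(pix2w('wrist',[[441,189],[483,184]],.04,s), 'pad',pix2w('wrist',[[552,25],[545,120]],.044,s))
cv2.imwrite('pics/t4.png',b)
```

```text
[[ 0.4279 -0.0447  0.06  ]
 [ 0.4897 -0.0496  0.06  ]
 [ 0.4424  0.1333  0.06  ]
 [ 0.5028  0.1295  0.06  ]]
long-axis yaw -4.641889788515476
long-axis yaw -4.178224795575635
-4.492745005059602 0.061955356393811035
[[ 0.5763 -0.0411  0.04  ]
 [ 0.6197 -0.0384  0.04  ]] pad [[0.6776 0.1079 0.044 ]
 [0.6773 0.0222 0.044 ]]
```

drive_tool(
  steps=[
    [[0, 0, 0.012, 1.83, 0.06, 3.2, 1], [0, 0, 0, 1.83, 0.06, 3.2, 1], [0, 0, 0, 1.83, 0.06, 3.2, 1], [0, 0, 0, 1.83, 0.06, 3.2, 1], [0, 0, 0, 1.83, 0.06, 3.2, 1]],
  ],
)

```text
t: 5.87
position: [0.4667, 0.052, 0.171]
tool_rot: [-0.0, 0.734, 0.68, -0.001]
ft_force: [0.6, -1.1, -0.9]
grip_width: 0.0855
grasp_force: 0.0
```

drive_tool(
  steps=[
    [[0, 0, 0, 0, 0, 3, 1], [0, 0, 0, 0, 0, 3, 1], [0, 0, 0, 0, 0, 3, 1], [0, 0, 0, 0, 0, 2.5, 1], [0, 0, 0, 0, 0, 2, 1]],
  ],
)

```text
t: 6.28
position: [0.4656, 0.0513, 0.0353]
tool_rot: [-0.001, 0.733, 0.68, -0.002]
ft_force: [0.3, 1.0, 0.8]
grip_width: 0.0853
grasp_force: 0.0
```

drive_tool(
  steps=[
    [[0, 0, 0, 0, 0, 0.3, 1], [0, 0, 0, 0, 0, 0, -1], [0, 0, 0, 0, 0, 0, -1], [0, 0, 0, 0, 0, 0, -1], [0, 0, 0, 0, 0, 0, -1]],
  ],
  grip_force=20,
)

```text
t: 6.7
position: [0.4681, 0.0516, 0.0364]
tool_rot: [0.001, 0.733, 0.68, 0.001]
ft_force: [0.0, 0.1, -1.7]
grip_width: 0.0617
grasp_force: 23.8
```

drive_tool(
  steps=[
    [[0, 0, -0.041, 0, 0, -0.3, -1], [0, 0, -0.041, 0, 0, 0, -1], [0, 0, 0, 0.4, 2, 0, -1], [0, 0, 0, 0.4, 2, 0, -1], [0, 0, 0, 0.35, 2, 0, -1]],
  ],
)

```text
t: 7.12
position: [0.5285, 0.0637, 0.0395]
tool_rot: [0.001, 0.705, 0.709, 0.001]
ft_force: [0.1, -1.2, -2.8]
grip_width: 0.062
grasp_force: 23.8
```

drive_tool(
  steps=[
    [[0, 0, 0, 0, 0.6, 0, -1], [0, 0, 0, 0, 0, 0, -1], [0, 0, 0, 0, 0, 0.2, -1], [0, 0, 0, 0, 0, 0.1, -1], [0, 0, 0, 0, 0, 0, -1]],
  ],
)

```text
t: 7.53
position: [0.532, 0.0633, 0.0357]
tool_rot: [-0.0, 0.705, 0.709, -0.0]
ft_force: [-2.0, -0.1, 3.9]
grip_width: 0.0617
grasp_force: 24.6
```

Run:
```python
from h import *
s=env.sense();print(s['position'],s['tool_rot'],s['ft_force'],s['t'],s['qpos'])
b=env.capture('top');a=env.capture('wrist');cv2.imwrite('pics/w5.png',a)
cv2.imwrite('pics/m5.png',np.hstack([cv2.resize(a,(400,300)),cv2.resize(b[165:315,180:340],(400,375))[:300]]))
```

```text
[0.53196356 0.06328456 0.03565663] [-4.03363217e-04  7.05022124e-01  7.09185022e-01 -4.95616008e-04] [-2.03564994 -0.11455399  3.94206342] 7.5333 [ 9.61985593e-02  6.32149559e-01  1.92428210e+00 -2.07996414e-05
  5.86438970e-01  9.03286545e-02]
```

View pics/m5.png

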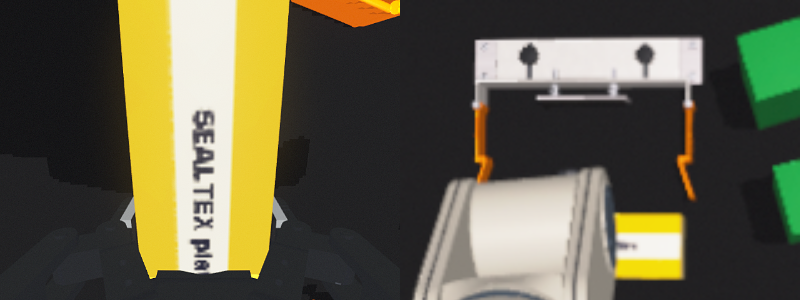

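The carton is square to the holder and in front of the funnel. Its right end is at mosaic column 684 and the right catch tip is at 695. I'll turn these into positions.

Run:
```python
from h import *
np.set_printoptions(precision=4,suppress=True)
f=lambda x,y:((x-400)/2.5+180-.3,y/2.5+165-.3)
print('end',pix2w('top',[f(683.5,213),f(683.5,279)],.06)); print('tip,kink',pix2w('top',[f(692,200),f(680,162)],.04))
print('tipL kinkL', pix2w('top',[f(491,163)],.04))
```

```text
end [[ 0.5633 -0.036   0.06  ]
 [ 0.499  -0.037   0.06  ]]
tip,kink [[ 0.5775 -0.0429  0.04  ]
 [ 0.6152 -0.0304  0.04  ]]
tipL kinkL [[0.6125 0.1595 0.04  ]]
```

drive_tool(
  steps=[
    [[0, 0, 0, 0.1, 0.7, -0.1, -1], [0, 0, 0, 0, 0.8, 0, -1], [0, 0, 0, 0, 0.8, 0, -1], [0, 0, 0, 0, 0.8, 0, -1], [0, 0, 0, 0, 0.7, 0, -1]],
  ],
)

```text
t: 8.05
position: [0.5725, 0.0647, 0.0361]
tool_rot: [0.0, 0.705, 0.709, 0.0]
ft_force: [0.0, 0.4, -2.9]
grip_width: 0.0617
grasp_force: 23.9
```

drive_tool(
  steps=[
    [[0, 0, 0, 0, 0, 0, -1], [0, 0, 0, 0, 0, 0, -1], [0, 0, 0, 0, 0, 0, 1], [0, 0, 0, 0, 0, 0, 1], [0, 0, 0, 0, 0, 0, 1]],
  ],
)

```text
t: 8.47
position: [0.5712, 0.0648, 0.0365]
tool_rot: [0.0, 0.705, 0.709, 0.0]
ft_force: [-0.0, 0.1, -0.5]
grip_width: 0.0857
grasp_force: 0.0
```

drive_tool(
  steps=[
    [[0, 0, 0, 0, 0, -4, 1], [0, 0, 0, 0, 0, -4, 1], [0, 0, 0.1207, 0, 0, -1, 1], [0, 0, 0.1207, 0, 0, 0, 1], [0, 0, 0.1207, 0, 0, 0, 1]],
  ],
)

```text
t: 8.88
position: [0.5721, 0.0649, 0.1281]
tool_rot: [0.001, 0.823, 0.568, 0.001]
ft_force: [-0.8, -0.1, -0.2]
grip_width: 0.0856
grasp_force: 0.0
```

drive_tool(
  steps=[
    [[0, 0, 0.1207, 0, 0, 0, 1], [0, 0, 0.1207, 0, 0, 0, 1], [0, 0, 0.1207, 0, 0, 0, 1], [0, 0, 0.1207, 0, 0, 0, 1], [0, 0, 0.1207, 0, 0, 0, 1]],
  ],
)

```text
t: 9.3
position: [0.5712, 0.0648, 0.1265]
tool_rot: [0.0, 0.955, 0.298, 0.0]
ft_force: [-0.3, -0.0, 0.9]
grip_width: 0.0855
grasp_force: 0.0
```

drive_tool(
  steps=[
    [[0, 0, 0.1207, 0, 0, 0, 1], [0, 0, 0.1207, 0, 0, 0, 1], [0, 0, 0.1207, 0, 0, 0, 1], [0, 0, 0.1207, 0, 0, 0, 1], [0, 0, 0.1207, 0, 0, 0, 1]],
  ],
)

```text
t: 9.72
position: [0.5712, 0.0648, 0.1265]
tool_rot: [-0.0, 1.0, 0.001, 0.0]
ft_force: [0.1, 0.1, -1.0]
grip_width: 0.0854
grasp_force: 0.0
```

drive_tool(
  steps=[
    [[0, 0, 0, -1.75, 0, 0, 1], [0, 0, 0, -1.75, 0, 0, 1], [0, 0, 0, -1.75, 0, 0, 1], [0, 0, 0, -1.75, 0, 0, 1], [0, 0, 0, 0, 0, 0, 1]],
  ],
)

```text
t: 10.13
position: [0.4975, 0.0641, 0.126]
tool_rot: [0.0, 1.0, 0.004, -0.002]
ft_force: [-0.1, 0.3, 0.5]
grip_width: 0.0854
grasp_force: 0.0
```

Run:
```python
from h import *
s=env.sense();print(s['position'],s['tool_rot'],s['ft_force'],s['t'])
a=env.capture('wrist');cv2.imwrite('pics/w6.png',a)
```

```text
[0.4974563  0.06405815 0.12598746] [ 1.61901755e-04  9.99990061e-01  3.97781355e-03 -2.00700473e-03] [-0.08972472  0.34342907  0.48221268] 10.1333
```

View pics/w6.png

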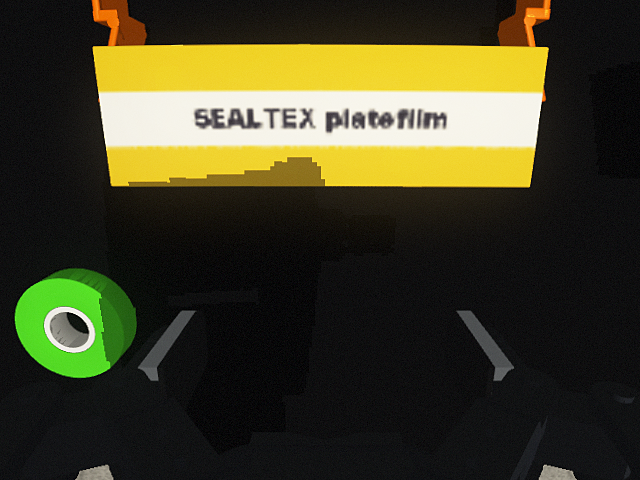

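The carton's lid corners are at (94,46), (547,47), (111,186) and (530,187). The inner noses of the catches show at (147,40) and (499,40), so it is well centred between them.

Run:
```python
from h import *
np.set_printoptions(precision=4,suppress=True)
s=env.sense()
P=pix2w('wrist',[[94,46],[547,47],[111,186],[530,187]],.06,s);print(P,P.mean(0))
for a,b in((0,1),(2,3)): d=P[a]-P[b];print(np.linalg.norm(d),'yaw',np.degrees(np.arctan2(-d[0],d[1])))
K=pix2w('wrist',[[119,15],[524,17]],.04,s);print(K,K.mean(0));print('tool yaw',2*np.degrees(np.arctan2(s['tool_rot'][2],s['tool_rot'][1])))
```

```text
[[ 0.6043  0.1655  0.06  ]
 [ 0.6056 -0.0324  0.06  ]
 [ 0.5428  0.1659  0.06  ]
 [ 0.544  -0.0335  0.06  ]] [0.5742 0.0664 0.06  ]
0.19797204605093624 yaw 0.3477262636279257
0.1994147686905873 yaw 0.3177693098680201
[[ 0.6212  0.1622  0.04  ]
 [ 0.6219 -0.0295  0.04  ]] [0.6216 0.0664 0.04  ]
tool yaw 0.45731783080898847
```

drive_tool(
  steps=[
    [[0, 0, 0, 0, -0.15, 2.4, 1], [0, 0, 0, 0, 0, 2.4, 1], [0, 0, 0, 0, 0, 2.4, 1], [0, 0, 0, 0, 0, 2.3, 1], [0, 0, 0, 0, 0, 0, 1]],
  ],
)

```text
t: 10.6
position: [0.5003, 0.0656, 0.0281]
tool_rot: [0.0, 1.0, 0.004, -0.002]
ft_force: [-0.6, -0.1, 0.3]
grip_width: 0.0854
grasp_force: 0.0
```

drive_tool(
  steps=[
    [[0, 0, 0, 0.6, 0, 0, 1], [0, 0, 0, 0.6, 0, 0, 1], [0, 0, 0, 0.6, 0, 0, 1], [0, 0, 0, 0.6, 0, 0, 1], [0, 0, 0, 0.5, 0, 0, 1]],
  ],
)

```text
t: 11.02
position: [0.5319, 0.066, 0.0326]
tool_rot: [-0.0, 1.0, 0.004, 0.001]
ft_force: [-2.8, -0.2, 2.4]
grip_width: 0.0853
grasp_force: 1.7
```

drive_tool(
  steps=[
    [[0, 0, 0, 0.2, 0, 0, 1], [0, 0, 0, 0.2, 0, 0, 1], [0, 0, 0, 0.2, 0, 0, 1], [0, 0, 0, 0.2, 0, 0, 1], [0, 0, 0, 0.2, 0, 0, 1]],
  ],
)

```text
t: 11.43
position: [0.5395, 0.0659, 0.0312]
tool_rot: [0.0, 1.0, 0.004, -0.001]
ft_force: [-5.8, 0.0, 3.8]
grip_width: 0.0857
grasp_force: 2.9
```

drive_tool(
  steps=[
    [[0, 0, 0, 0.12, 0, 0, 1], [0, 0, 0, 0.12, 0, 0, 1], [0, 0, 0, 0.12, 0, 0, 1], [0, 0, 0, 0.12, 0, 0, 1], [0, 0, 0, 0.12, 0, 0, 1]],
  ],
)

```text
t: 11.85
position: [0.5459, 0.066, 0.0312]
tool_rot: [0.0, 1.0, 0.004, -0.0]
ft_force: [-2.6, -0.5, 0.1]
grip_width: 0.085
grasp_force: 1.4
```

drive_tool(
  steps=[
    [[0, 0, 0, 0.12, 0, 0, 1], [0, 0, 0, 0.12, 0, 0, 1], [0, 0, 0, 0.12, 0, 0, 1], [0, 0, 0, 0.12, 0, 0, 1], [0, 0, 0, 0.12, 0, 0, 1]],
  ],
)

```text
t: 12.27
position: [0.5525, 0.0661, 0.0312]
tool_rot: [-0.0, 1.0, 0.004, 0.0]
ft_force: [-1.9, 0.7, -0.3]
grip_width: 0.0854
grasp_force: 1.2
```

drive_tool(
  steps=[
    [[0, 0, 0, 0.15, 0, 0, 1], [0, 0, 0, 0.15, 0, 0, 1], [0, 0, 0, 0.15, 0, 0, 1], [0, 0, 0, 0.15, 0, 0, 1], [0, 0, 0, 0.15, 0, 0, 1]],
  ],
)

```text
t: 12.68
position: [0.56, 0.0662, 0.0313]
tool_rot: [-0.0, 1.0, 0.004, -0.0]
ft_force: [-1.8, -0.2, 0.5]
grip_width: 0.0854
grasp_force: 1.1
```

drive_tool(
  steps=[
    [[0, 0, 0, 0.15, 0, 0, 1], [0, 0, 0, 0.15, 0, 0, 1], [0, 0, 0, 0.15, 0, 0, 1], [0, 0, 0, 0.15, 0, 0, 1], [0, 0, 0, 0.15, 0, 0, 1]],
  ],
)

```text
t: 13.1
position: [0.5675, 0.0662, 0.0313]
tool_rot: [-0.0, 1.0, 0.004, -0.0]
ft_force: [-2.3, -0.5, -0.4]
grip_width: 0.0855
grasp_force: 1.2
```

drive_tool(
  steps=[
    [[0, 0, 0, 0.15, 0, 0, 1], [0, 0, 0, 0.15, 0, 0, 1], [0, 0, 0, 0.15, 0, 0, 1], [0, 0, 0, 0.15, 0, 0, 1], [0, 0, 0, 0.15, 0, 0, 1]],
  ],
)

```text
t: 13.52
position: [0.575, 0.0663, 0.0313]
tool_rot: [-0.0, 1.0, 0.004, -0.0]
ft_force: [-2.8, -0.1, -0.2]
grip_width: 0.0854
grasp_force: 1.2
```

drive_tool(
  steps=[
    [[0, 0, 0, 0.15, 0, 0, 1], [0, 0, 0, 0.15, 0, 0, 1], [0, 0, 0, 0.15, 0, 0, 1], [0, 0, 0, 0.15, 0, 0, 1], [0, 0, 0, 0.15, 0, 0, 1]],
  ],
)

```text
t: 13.93
position: [0.5825, 0.0663, 0.0313]
tool_rot: [-0.0, 1.0, 0.004, -0.0]
ft_force: [-2.5, -0.9, -0.4]
grip_width: 0.0854
grasp_force: 1.2
```

drive_tool(
  steps=[
    [[0, 0, 0, 0.12, 0, 0, 1], [0, 0, 0, 0.12, 0, 0, 1], [0, 0, 0, 0.12, 0, 0, 1], [0, 0, 0, 0.12, 0, 0, 1], [0, 0, 0, 0.12, 0, 0, 1]],
  ],
)

```text
t: 14.35
position: [0.5885, 0.0664, 0.0313]
tool_rot: [-0.0, 1.0, 0.004, -0.0]
ft_force: [-1.5, 0.8, -0.7]
grip_width: 0.0857
grasp_force: 1.1
```

drive_tool(
  steps=[
    [[0, 0, 0, 0.1, 0, 0, 1], [0, 0, 0, 0.1, 0, 0, 1], [0, 0, 0, 0.1, 0, 0, 1], [0, 0, 0, 0.1, 0, 0, 1], [0, 0, 0, 0.1, 0, 0, 1]],
  ],
)

```text
t: 14.77
position: [0.5934, 0.0664, 0.0313]
tool_rot: [-0.0, 1.0, 0.004, -0.0]
ft_force: [-2.3, 0.6, -1.1]
grip_width: 0.0852
grasp_force: 1.1
```

drive_tool(
  steps=[
    [[0, 0, 0, 0.08, 0, 0, 1], [0, 0, 0, 0.08, 0, 0, 1], [0, 0, 0, 0.08, 0, 0, 1], [0, 0, 0, 0.08, 0, 0, 1], [0, 0, 0, 0.08, 0, 0, 1]],
  ],
)

```text
t: 15.18
position: [0.5974, 0.0664, 0.0313]
tool_rot: [-0.0, 1.0, 0.004, -0.0]
ft_force: [-1.9, -0.1, -0.4]
grip_width: 0.0856
grasp_force: 1.1
```

drive_tool(
  steps=[
    [[0, 0, 0, 0.06, 0, 0, 1], [0, 0, 0, 0.06, 0, 0, 1], [0, 0, 0, 0.06, 0, 0, 1], [0, 0, 0, 0.06, 0, 0, 1], [0, 0, 0, 0.06, 0, 0, 1]],
  ],
)

```text
t: 15.6
position: [0.6004, 0.0665, 0.0313]
tool_rot: [-0.0, 1.0, 0.004, -0.0]
ft_force: [-2.6, -0.2, -0.3]
grip_width: 0.0852
grasp_force: 1.1
```

Run:
```python
from h import *
np.set_printoptions(precision=4,suppress=True)
s=env.sense();print(s['position'],s['ft_force'])
a=env.capture('wrist');cv2.imwrite('pics/w7.png',a)
# predicted pixels of home carton rear edge etc: yellow extents
h=cv2.cvtColor(a,cv2.COLOR_BGR2HSV)
m=cv2.inRange(h,(22,120,100),(35,255,255));ys,xs=np.nonzero(m);print('yellow',xs.min(),xs.max(),ys.min(),ys.max())
for c in(130,180,320,460,510):
    v=np.nonzero(m[:,c])[0];print(c,v.min() if len(v) else None,v.max() if len(v) else None)
o=cv2.inRange(h,(5,150,60),(17,255,255))
n,l,st,ce=cv2.connectedComponentsWithStats(o)
print([x.tolist() for x in st[1:] if x[4]>60])
```

```text
[0.6004 0.0665 0.0313] [-2.6037 -0.153  -0.2551]
yellow 0 639 119 356
130 120 355
180 120 355
320 119 356
460 120 355
510 120 354
[[609, 109, 31, 13, 332], [0, 112, 38, 10, 343], [0, 354, 50, 44, 1142], [601, 354, 39, 35, 695]]
```

Run:
```python
from h import *
np.set_printoptions(precision=4,suppress=True)
s=env.sense()
print(pix2w('wrist',[[180,355.5],[460,355.5],[180,119.5],[460,119.5]],.06,s))
print('catch',pix2w('wrist',[[50,375],[601,375],[50,398],[50,354],[601,354]],.04,s))
```

```text
[[0.6122 0.1055 0.06  ]
 [0.6128 0.0296 0.06  ]
 [0.6735 0.0998 0.06  ]
 [0.674  0.0359 0.06  ]]
catch [[ 0.5912  0.1589  0.04  ]
 [ 0.5925 -0.0273  0.04  ]
 [ 0.582   0.1608  0.04  ]
 [ 0.5994  0.1573  0.04  ]
 [ 0.6007 -0.0255  0.04  ]]
```

View pics/w7.png

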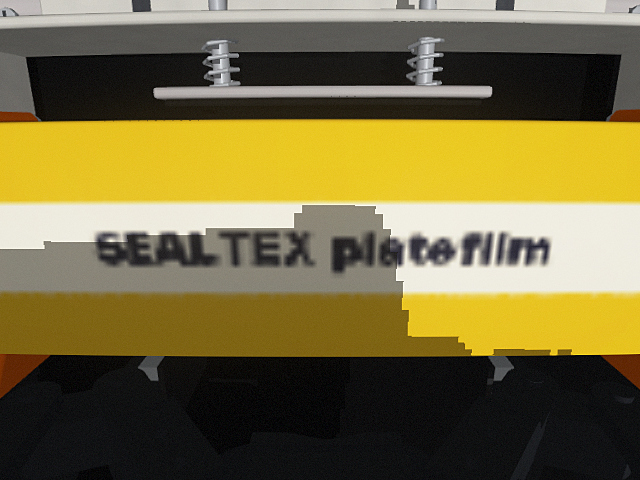

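The carton is straight and centred between the catches, with its front lid edge at row 355. The spring pad's face, at about row 99, is still a few mm behind its rear edge at row 119. I'll keep feeling my way in.

drive_tool(
  steps=[
    [[0, 0, 0, 0.08, 0, 0, 1], [0, 0, 0, 0.08, 0, 0, 1], [0, 0, 0, 0.08, 0, 0, 1], [0, 0, 0, 0.08, 0, 0, 1], [0, 0, 0, 0.08, 0, 0, 1]],
  ],
)

```text
t: 16.07
position: [0.6043, 0.0665, 0.0313]
tool_rot: [0.0, 1.0, 0.004, -0.0]
ft_force: [-3.5, -0.5, 0.5]
grip_width: 0.0852
grasp_force: 1.9
```

drive_tool(
  steps=[
    [[0, 0, 0, 0.05, 0, 0, 1], [0, 0, 0, 0.05, 0, 0, 1], [0, 0, 0, 0.05, 0, 0, 1], [0, 0, 0, 0.05, 0, 0, 1], [0, 0, 0, 0.05, 0, 0, 1]],
  ],
)

```text
t: 16.48
position: [0.6066, 0.0665, 0.0312]
tool_rot: [0.0, 1.0, 0.004, -0.0]
ft_force: [-4.9, 0.1, 0.2]
grip_width: 0.0856
grasp_force: 2.5
```

drive_tool(
  steps=[
    [[0, 0, 0, 0.04, 0, 0, 1], [0, 0, 0, 0.04, 0, 0, 1], [0, 0, 0, 0.04, 0, 0, 1], [0, 0, 0, 0.04, 0, 0, 1], [0, 0, 0, 0.04, 0, 0, 1]],
  ],
)

```text
t: 16.9
position: [0.6084, 0.0665, 0.0312]
tool_rot: [0.0, 1.0, 0.004, -0.001]
ft_force: [-5.4, -0.6, 1.1]
grip_width: 0.0851
grasp_force: 3.1
```

drive_tool(
  steps=[
    [[0, 0, 0, 0.03, 0, 0, 1], [0, 0, 0, 0.03, 0, 0, 1], [0, 0, 0, 0.03, 0, 0, 1], [0, 0, 0, 0.03, 0, 0, 1], [0, 0, 0, 0.03, 0, 0, 1]],
  ],
)

```text
t: 17.32
position: [0.6096, 0.0665, 0.0312]
tool_rot: [0.0, 1.0, 0.004, -0.001]
ft_force: [-7.2, 0.2, 1.9]
grip_width: 0.0853
grasp_force: 3.4
```

drive_tool(
  steps=[
    [[0, 0, 0, 0.02, 0, 0, 1], [0, 0, 0, 0.02, 0, 0, 1], [0, 0, 0, 0.02, 0, 0, 1], [0, 0, 0, 0.02, 0, 0, 1], [0, 0, 0, 0, 0, 0, 1]],
  ],
)

```text
t: 17.73
position: [0.6108, 0.0666, 0.0312]
tool_rot: [0.0, 1.0, 0.004, -0.0]
ft_force: [-4.7, -0.4, 0.6]
grip_width: 0.0857
grasp_force: 2.6
```

```bash
cat > look.py <<'E'
from h import *
np.set_printoptions(precision=4,suppress=True)
s=env.sense();print(s['position'],s['ft_force'])
a=env.capture('wrist');b=env.capture('scene');cv2.imwrite('pics/wl.png',a);cv2.imwrite('pics/sl.png',b)
h=cv2.cvtColor(a,cv2.COLOR_BGR2HSV)
m=cv2.inRange(h,(22,120,50),(35,255,255))
for c in(130,500):
    v=np.nonzero(m[:,c])[0];print(c,v.min(),v.max(),pix2w('wrist',[[c,v.max()+.5],[c,v.min()-.5]],.06,s).ravel())
o=cv2.inRange(h,(3,150,40),(17,255,255))
n,l,st,ce=cv2.connectedComponentsWithStats(o)
print([x.tolist() for x in st[1:] if x[4]>60])
E
python3 look.py
```

```text
[0.6108 0.0666 0.0312] [-4.7234 -0.445   0.5743]
130 120 355 [0.6224 0.1193 0.06   0.6838 0.1114 0.06  ]
500 120 355 [0.6232 0.0188 0.06   0.6845 0.0268 0.06  ]
[[17, 354, 59, 35, 1572], [587, 354, 53, 39, 1448]]
```

Run:
```python
from h import *
np.set_printoptions(precision=4,suppress=True)
s=env.sense();a=cv2.imread('pics/wl.png');h=cv2.cvtColor(a,cv2.COLOR_BGR2HSV)
o=cv2.inRange(h,(3,150,40),(17,255,255))
for r in range(354,396,5):
    x=np.nonzero(o[r])[0];L=x[x<320];Rr=x[x>320]
    print(r,L.min() if len(L) else 0,L.max() if len(L) else 0,Rr.min() if len(Rr) else 0, *( pix2w('wrist',[[L.max(),r],[Rr.min(),r]],.04,s)[:,:2].ravel() if len(L) and len(Rr) else []))
```

```text
354 21 28 630 0.6095457565881067 0.16490632586271514 0.6108983393610674 -0.03546299416214389
359 21 74 588 0.6080244210994774 0.14941163140371602 0.6091499866468091 -0.021264439637026428
364 20 73 589 0.6061007991402639 0.1501066621733249 0.6072288344117662 -0.02201143402581758
369 19 72 590 0.6041590228863734 0.15080928059230897 0.6052894318832945 -0.022766623269368097
374 19 72 592 0.6022076062671785 0.15117208344568073 0.6033270039920892 -0.023881135476180412
379 18 69 597 0.6002103933971344 0.15258733101029812 0.6013301970991742 -0.02606792599934918
384 18 64 622 0.5981729440998867 0.15472205944575296 0.5991943379838848 -0.03544060072398082
389 0 0 635
394 0 0 0
```

The force fell from 7.2 to 4.7 N and the left catch now sits about 6 mm further in than the right, so only the left one seems to have snapped. I'll press slightly further.

drive_tool(
  steps=[
    [[0, 0, 0, 0.02, 0, 0, 1], [0, 0, 0, 0.02, 0, 0, 1], [0, 0, 0, 0.02, 0, 0, 1], [0, 0, 0, 0, 0, 0, 1], [0, 0, 0, 0, 0, 0, 1]],
  ],
)

```text
t: 18.25
position: [0.6116, 0.0665, 0.0312]
tool_rot: [0.0, 1.0, 0.004, -0.0]
ft_force: [-4.8, -0.7, 0.5]
grip_width: 0.0856
grasp_force: 2.5
```

```bash
cat >> look.py <<'E'
c=(w2pix('wrist',[[.61,.0665,.03]],s))[0,0]
for r in range(359,390,5):
    x=np.nonzero(o[r])[0];L=x[x<320];Q=x[x>320]
    print(r,c-L.max() if len(L) else None,Q.min()-c if len(Q) else None)
E
python3 look.py
```

```text
[0.6116 0.0665 0.0312] [-4.8178 -0.702   0.478 ]
130 120 355 [0.6231 0.1193 0.06   0.6845 0.1114 0.06  ]
500 120 355 [0.6239 0.0187 0.06   0.6852 0.0268 0.06  ]
[[18, 354, 58, 36, 1575], [574, 354, 58, 36, 1557]]
359 249.06442851603174 249.93557148396826
364 250.06442851603174 250.93557148396826
369 251.06442851603174 251.93557148396826
374 252.06442851603174 252.93557148396826
379 254.06442851603174 255.93557148396826
384 259.06442851603174 260.93557148396826
389 263.06442851603174 265.93557148396826
```

Both catches now show the same shape, 249 and 250 px either side of the middle, so both have snapped. I'll back off straight, rise and check.

drive_tool(
  steps=[
    [[0, 0, 0, -0.3, 0, 0, 1], [0, 0, 0, -1, 0, 0, 1], [0, 0, 0, -2, 0, 0, 1], [0, 0, 0, -2.5, 0, 0, 1], [0, 0, 0, -2, 0, 0, 1]],
  ],
)

```text
t: 18.77
position: [0.5328, 0.066, 0.0316]
tool_rot: [-0.0, 1.0, 0.004, 0.001]
ft_force: [0.3, 0.4, -1.4]
grip_width: 0.0855
grasp_force: 0.0
```

drive_tool(
  steps=[
    [[0, 0, 0, -1, 0, -2, 1], [0, 0, 0, -1, 0, -3, 1], [0, 0, 0, -1, 0, -3, 1], [0, 0, 0, -1, 0, -3, 1], [0, 0, 0, 0, 0, 0, 1]],
  ],
)

```text
t: 19.18
position: [0.4953, 0.066, 0.1463]
tool_rot: [-0.0, 1.0, 0.004, 0.004]
ft_force: [1.0, -0.6, 1.1]
grip_width: 0.0853
grasp_force: 0.0
```

Run:
```python
from h import *
s=env.sense();print(s['position'],s['ft_force'],s['t'])
a=env.capture('wrist');b=env.capture('scene')
cv2.imwrite('pics/m8.png',np.vstack([a[:330],np.hstack([cv2.resize(b[240:330,200:340],(420,270)),np.zeros((270,220,3),np.uint8)])]))
```

```text
[0.4952638  0.06600234 0.14629996] [ 1.04379042 -0.61930918  1.13661651] 19.1833
```

View pics/m8.png

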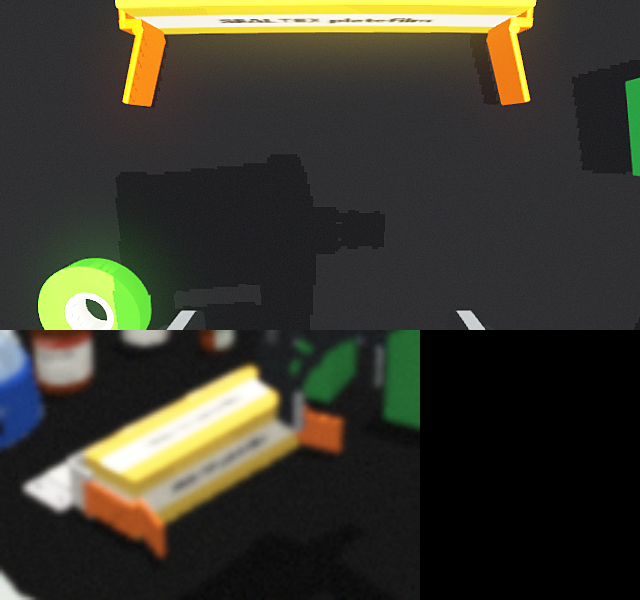

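The carton sits straight in the holder. Both catches are closed in front of it, with their inner noses at (163,40) and (488,40), and the gripper is clear of everything.

```bash
python3 -c "
from station import env
print(env.job_done())"
```

```text
the job is handed in; nothing more can be done
None
```

The carton was tipped left onto its base, lined up and pressed home with at most about 7 N in the readings; both orange catches look closed in front of it, the gripper is clear of everything, and the job was handed in at about 19 s.

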